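# Fish a lost socket out of a plug well with the spring-jaw picker

### The arm

A 6-joint arm with a two-finger parallel gripper is mounted at the origin on the work surface. World frame = base frame: x ahead of the robot, y to its left, z up, the work surface at z = 0. Lengths are in m, angles in rad, forces in N, time in s.
With the tool pointing down it reaches from about 0.3 to 0.875 m from the base axis. Payload 6.4 kg.
Tool frame: the origin (TCP) lies midway between the tips of the shut fingers; the grasp point (between the pads) lies 19 mm behind it (ctrl.tcp_to_grasp is the distance from the TCP to the grasp point, in m); z points along the fingers, y is the direction in which the jaws open and shut (so a half turn about z gives the same grasp; the last joint's range is limited). The gripper opens to 85 mm and grips with 20 to 120 N. Pads are 22 mm wide; open, the fingers measure 114 mm over their backs; the gripper's body (76 mm by 85 mm) begins 54 mm behind the grasp point. The pads swing forward as they close: fully open they stand 13 mm farther back than shut.
Start: joints at [-1.485, 0.181, 1.607, -0, 1.354, -0.206], TCP at [0.165, -0.551, 0.21] pointing down, gripper open.
Joint ranges: [-2.99, 2.99], [-0.89, 2.07], [0.3, 2.58], [-1.14, 4.28], [0, 2.63], [-3.12, 3.12]. Speed limits (rad/s): [2.57, 2.57, 3.01, 3.14, 3.14, 3.14].

### API

Orientations are given as a unit quaternion [w, x, y, z].
In Python, from bench import monitor, imaging, order, spotter, ctrl gives the robot as it stands.
- The arm moves only by the shell command python3 -m pendant 'ROWS'. ROWS is JSON, a list that holds one entry, the list of rows, each a list of 5 numbers: the shift along the world's x, y, z in mm, then the turn about the world's z in degrees, then the finger opening in mm, from 0 to 85.4. A call has 1 to 8 rows; each row shifts and turns the commanded pose from where the row before left it; what a row does not reach is not made up. A row lasts 1/8 s, in which the tool goes at most 62.5 mm and 10.7 degrees, less where a joint would pass 70% of its speed; a pose out of reach is approached as far as the arm can. A call with a gripper value outside its range is refused whole. The fingers move at their own pace and stop on an object; the grip force is fixed at half the most. Time passes only in rows, so rows that do not move let the fingers close. It gives the time, the measured TCP pose, the force and the opening at its end, in the units of the state.
- monitor.get_obs(): the state, without advancing time (a new reading comes with each control period).
- imaging.camera(name): name is "side" or "top" or "wrist"; returns a dict with "img" (420x560x3 uint8, red, green, blue), "vfov" (degrees; the focal length in pixels is half the picture's height over the tangent of half this angle, whatever the lens; pixels are square), "cx", "cy" (the principal point, pixels), "distortion" ([k1, k2, p1, p2, k3] as OpenCV has them; the pictures are not rectified), "origin" and "orientation" of the camera in the world. Camera axes: x right, y down, z forward; pixel columns grow to the right and rows downward; lengths in m; the calibration is good to about 2 mm. A picture is of the moment at which its call begins. There is no depth.
- order.hand_in(): hands the job in, once; it reports no verdict.
Trained networks look in the newest picture that a camera, given by its name, has taken for a name from the list of things; names that differ only in an ending like _2 or _b are one class to them, and where a whole thing is asked for, a point or a joint stands for the part that bears it (a point fixed in the world has none). Each returns a list of dicts, best first, with "confidence" (0 to 1); they miss things now and then, are a little off and sometimes report something else, mostly with a low value. They report only what shows in the picture. A call takes as long as a camera call. They do not tell look-alikes from the thing itself.
- spotter.recognise(camera, thing): "at" ([x, y, z] in m, in the coordinates of the camera as it stood for that picture, good to about 4 mm: the middle of the surface that is visible of it).
- spotter.tip_of(camera, thing): "at" ([x, y, z] in m, in the coordinates of the camera as it stood for that picture, good to about 4 mm: a listed point, or the origin of a listed thing).
The state is a dict: "time_s": time; "q": joint angles; "dq": joint speeds; "joint_efforts": joint torques, N m; "eef_pos": TCP position; "eef_rot": TCP orientation; "wrist_force": force on the tool from outside, world axes, zero at the start; "torque": the same for the moment, N m; "opening": opening from 0.0 (shut) to 1.0 (fully open).
Only numpy, scipy, OpenCV 4.12 (cv2) and the standard library are available. Lean on these libraries where they do the work, as an engineer would, in place of code of your own. Each camera call takes 0.05 s, during which the arm holds its last target. There are 200 camera calls.

### The job

A plug socket has been left deep in one of the three wells of the cylinder head. Take the long red-handled picker from its stand, push it down into that socket until its jaws have snapped in under the lip inside, draw the socket up out of the well, and stand it fully down and upright in the green cup, still on the picker, then let go. Press only gently, since the seat at the bottom of the well is soft aluminium, never handle the socket with the fingers, and leave the spark plugs, the tin and the brass coupling where they are.

Things in the scene. Friction and masses are not known exactly. Their poses are not given: they have to be found in the camera images.
- picker_grip (a point): Centre of the picker's red handle: 24 mm square, 56 mm tall (28 mm below to 28 mm above); grip it here from above on two flat sides. x, y: normals of the flat sides; z: up the tool. The picker (about 160 g) is a straight upright rod, tip 153 mm below this point. Under the handle a black collar, 42 mm wide, hangs on the stand's mouth; its underside is 33 mm below this point.
- picker_tip (a point): Lowest point of the picker's 12 mm thick nose, on the axis; z up the tool. 7 mm above it two ball jaws (6 mm, on its +x and -x sides) stand out to 17 mm overall; each yields 3 mm inwards on a spring (about 2 N, 3 N when pressed in 1.5 mm). 23.2 mm above the tip is the underside of a brass stop flange, 22.6 mm wide; above it a 10 mm shank.
- stand_mouth (a point): Centre of the mouth of the blue stand, a fixed upright tube 127 mm tall, 34 mm inside, 42 mm outside, on an 84 mm square foot; the picker hangs in it at the start. z is up.
- head: Aluminium cylinder head, fixed, 140 mm (its x) by 270 mm (its y), 115 mm tall; origin at the centre of its underside, z up. Three round vertical wells, 36 mm wide, open at the top, lie on its y axis at y = -80, 0 and +80 mm, each 103 mm deep (floor 12 mm above the underside, soft: press well under 25 N). One holds the socket, the others a spark plug each.
- socket_center (a point): Centre of the lost socket, half-way up: a round steel tube with an orange top, 30 mm outside, 26.4 mm inside, 52 mm tall (26 mm below to 26 mm above this point), 100 g with its insert, upright on the floor of its well with about 2.5 mm of play sideways. z points up. Its tight orange insert, 11 mm tall, sits at an unmeasured depth: its top is 7 to 27 mm below the socket's rim, different each time.
- socket_rim (a point): Centre of the socket's top rim, z up. Insert: a 20 mm mouth tapers to a 3 mm thick lip of 14 mm bore, 6 mm down. The jaws slip through the lip with only some 2 N and spring out below it; then the flange meets the insert's top, a hard stop (tip 23 mm below the insert's top; pressing 10 to 15 N there is enough). Jaws not through the lip lift nothing; snapped in, the socket hangs up to 4 mm lower.
- cup_floor (a point): Centre of the floor of the green holder cup, 10 mm above the table; z up. The cup is fixed: an upright tube 36 mm inside, rising 50 mm above this floor, its top 8 mm flared to 48 mm, on a 100 mm square foot. Empty at the start.
- plug0: Loose spark plug standing in one of the other wells: 24 mm wide at the foot, 58 mm tall; origin at the centre of its underside. Bystander.
- plug1: The second loose spark plug, as plug0. Bystander.
- tin: Yellow tin with a red cap, 68 mm wide, 60 mm tall, loose on the table; origin at the centre of its underside. Bystander.
- coupling: Round brass hose coupling, 44 mm wide, 44 mm tall, loose on the table; origin at the centre of its underside. Bystander.
Mind the look-alikes: they are no part of the job. What is meant by the part that bears cup_floor is not white, and is the larger of those in its own colour. There is more than one size of the part that bears picker_grip; the job needs the smaller.

How it is judged:
By the outcome, as a careful person would: the job done as asked, in the order asked, and still so for the second after the job is handed in, with the robot touching nothing.
It also fails if it takes over 54 s, if anything falls off the work surface, if the arm or the gripper's body presses on something with over 40 N, if the wrist force passes 120 N, or if a joint passes its speed limit or range.

## Working session

There is one attempt and no reset: what is moved stays moved. The work goes in short steps, Python scripts to look and compute and a shell command to move; the robot and the scene stay as the last step left them, time stands still between calls to the robot, and variables do not carry over. Pictures are saved under pics/ and viewed, about 8 in all and at most 12, crops included, and the job is handed in when it is done.

```bash
mkdir -p pics
cat > h.py <<'E'
from bench import monitor, imaging, order, spotter, ctrl
import numpy as np, cv2
from scipy.spatial.transform import Rotation as R
def rot(q): return R.from_quat([q[1],q[2],q[3],q[0]]).as_matrix()
def pose(c):
    o=c["orientation"]; o=np.array(o,float)
    return (rot(o) if o.size==4 else o.reshape(3,3)), np.array(c["origin"])
def K(c):
    h,w=c["img"].shape[:2]; f=h/2/np.tan(np.radians(c["vfov"])/2)
    return np.array([[f,0,c["cx"]],[0,f,c["cy"]],[0,0,1.]])
def proj(c,P):
    M,o=pose(c); P=np.atleast_2d(P)
    return cv2.projectPoints((P-o)@M,np.zeros(3),np.zeros(3),K(c),np.array(c["distortion"],float))[0][:,0]
def onplane(c,uv,z):
    M,o=pose(c); u=cv2.undistortPoints(np.array([[uv]],float),K(c),np.array(c["distortion"],float))[0,0]
    d=M@np.array([u[0],u[1],1]); return o+d*(z-o[2])/d[2]
def find(c,cam,thing,f="tip_of"):
    M,o=pose(c)
    return [(round(r["confidence"],2),(M@np.array(r["at"])+o).round(4)) for r in getattr(spotter,f)(cam,thing)]
def save(c,n): cv2.imwrite("pics/"+n,c["img"][:,:,::-1])
E
python3 - <<'E'
from h import *
for cam in ["top","side"]:
    c=imaging.camera(cam); save(c,cam+"1.png"); print(cam,c["origin"],c["vfov"])
    for t in ["picker_grip","picker_tip","stand_mouth","head","socket_center","socket_rim","cup_floor","plug0","tin","coupling"]:
        print(t,[(a,p.tolist(),proj(c,p)[0].round().tolist()) for a,p in find(c,cam,t)])
print(monitor.get_obs(), ctrl.tcp_to_grasp)
E
```

```text
top [0.30547684 0.02143631 1.00813553] 55.71814476289431
picker_grip [(0.78, [0.5975, -0.3478, 0.2163], [455.0, 115.0]), (0.57, [0.4715, -0.3116, 0.164], [434.0, 179.0])]
picker_tip [(0.94, [0.5998, -0.3543, -0.0017], [422.0, 144.0])]
stand_mouth [(0.89, [0.4701, -0.3116, 0.1283], [428.0, 183.0])]
head [(0.76, [0.5894, 0.026, 0.0039], [278.0, 151.0])]
socket_center [(0.63, [0.572, -0.055, 0.0381], [311.0, 153.0]), (0.48, [0.4706, -0.3135, 0.1599], [434.0, 180.0])]
socket_rim [(0.42, [0.5724, -0.0534, 0.0623], [311.0, 150.0])]
cup_floor [(0.82, [0.6302, 0.3912, 0.0067], [139.0, 140.0]), (0.81, [0.4795, 0.299, 0.0089], [173.0, 195.0]), (0.59, [0.2074, 0.3274, 0.0091], [161.0, 303.0]), (0.35, [0.4728, -0.3152, 0.162], [435.0, 179.0])]
plug0 []
tin [(0.8, [0.6415, -0.2508, 0.0016], [383.0, 129.0])]
coupling [(0.78, [0.6367, 0.2455, -0.0004], [195.0, 136.0]), (0.57, [0.5742, -0.0519, 0.0359], [309.0, 152.0]), (0.37, [0.4794, 0.3035, 0.0092], [171.0, 195.0])]
side [-0.11319376  0.85184307  0.84561342] 43.80955370610018
picker_grip [(0.66, [0.4699, -0.3147, 0.1573], [328.0, 134.0]), (0.65, 
[... 546 characters left out ...]
]
{'time_s': 1.1, 'q': array([-1.48528977e+00,  1.80765018e-01,  1.60702159e+00,  4.34715890e-05,
        1.35380578e+00, -2.06315066e-01]), 'dq': array([ 8.23532362e-04,  1.58234648e-03, -7.84202280e-05, -6.45887879e-04,
       -5.31794885e-04,  1.83754114e-04]), 'joint_efforts': array([-3.49962002e-04, -4.44857454e+01, -3.51683915e+01, -4.09848981e-04,
        8.24075378e-04, -1.53225835e-05]), 'eef_pos': array([ 0.16544918, -0.55069028,  0.2098977 ]), 'eef_rot': array([1.41270956e-06, 9.89374570e-01, 1.45388993e-01, 2.11794309e-05]), 'wrist_force': array([-0.60640051,  0.12255824, -0.97696096]), 'torque': array([-0.01714351, -0.00424085, -0.01177421]), 'opening': 1.004385609835342} 0.0187
```

View pics/top1.png

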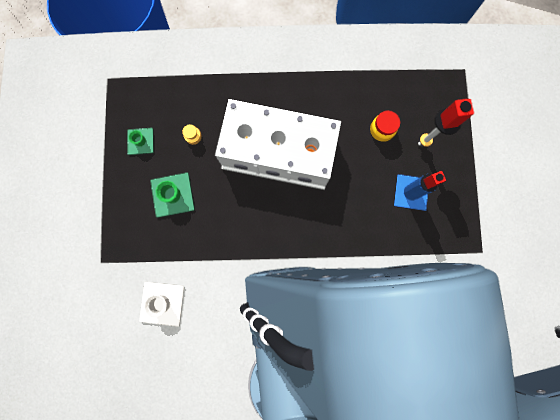

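View pics/side1.png

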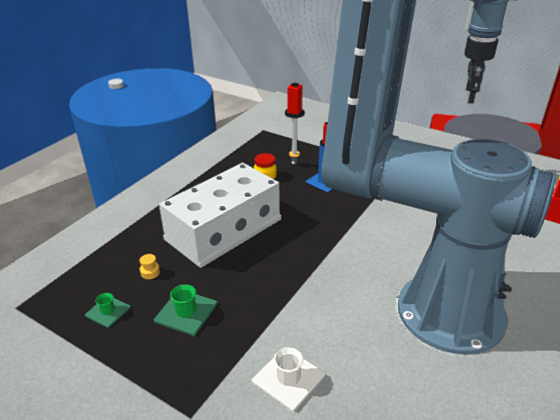

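The picker in the blue stand shows its handle at top-view (434,180); the tall one at (455,110) is the decoy. The socket is the orange-lit well at (312,146). The target cup is the large green one at (168,192). I'll move over the stand and look from close up.

```bash
python3 -m pendant '[[[34,28,12,0,85],[34,28,12,0,85],[34,28,12,0,85],[34,28,12,0,85],[34,28,12,0,85],[34,28,12,0,85],[34,28,12,0,85],[20,10,12,0,85]]]'
cat >> h.py <<'E'
def look(n,things,cam="wrist"):
    c=imaging.camera(cam); save(c,n); M,o=pose(c); print("cam",o.round(3),"z",M[:,2].round(2))
    for t in things: print(t,[(a,p.tolist(),proj(c,p)[0].round().tolist()) for a,p in find(c,cam,t)])
    return c
E
python3 -c "
from h import *
look('w1.png',['picker_grip','stand_mouth','picker_tip'])"
```

```text
time_s: 2.1
eef_pos: [0.4249, -0.3429, 0.3065]
eef_rot: [0.0, 0.989, 0.146, 0.0]
wrist_force: [-0.3, -0.3, 0.7]
opening: 0.998
cam [ 0.497 -0.321  0.471] z [-0.28 -0.08 -0.96]
picker_grip [(0.73, [0.4695, -0.3145, 0.1594], [261.0, 135.0])]
stand_mouth []
picker_tip []
```

View pics/w1.png

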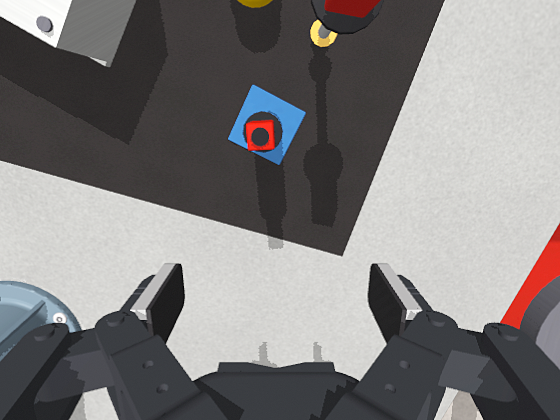

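The handle shows at (260,136), nearly square to the gripper already. I'll measure its corners and yaw.

Run:
```python
from h import *
c=imaging.camera("wrist"); im=c["img"].astype(int)
m=((im[...,0]>150)&(im[...,1]<70)&(im[...,2]<70)).astype(np.uint8); m[:,330:]=0; m[220:]=0
cs,_=cv2.findContours(m,0,2); k=max(cs,key=cv2.contourArea)
b=cv2.boxPoints(cv2.minAreaRect(k)); print(b.round(1).tolist(), cv2.contourArea(k))
P=np.array([onplane(c,p,0.188) for p in b]); print(P.round(4).tolist(), P.mean(0))
d=P[1]-P[0]; print(np.degrees(np.arctan2(d[1],d[0])))
d=P[2]-P[1]; print(np.degrees(np.arctan2(d[1],d[0])), np.linalg.norm(np.diff(P,axis=0),axis=1))
cr=cv2.resize(c["img"][90:190,210:310],(500,500),interpolation=2); cv2.imwrite("pics/c1.png",cr[:,:,::-1])
```

```text
[[244.0, 118.0], [272.0, 118.0], [272.0, 147.0], [244.0, 147.0]] 739.0
[[0.48, -0.2988, 0.188], [0.4869, -0.3217, 0.188], [0.4635, -0.3287, 0.188], [0.4564, -0.3052, 0.188]] [ 0.47169332 -0.31357409  0.188     ]
-73.23661275501834
-163.4361045693206 [0.02390797 0.02448637 0.02454468]
```

View pics/c1.png

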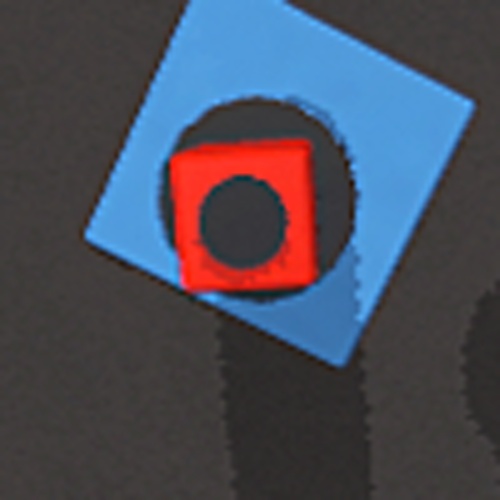

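```bash
python3 -m pendant '[[[23,15,0,0,85],[23,15,0,0,85],[0,0,-40,0,85],[0,0,-45,0,85],[0,0,-45,0,85],[0,0,-25,0,85],[0,0,-10,0,85],[0,0,0,0,85]]]'; python3 -c "
from h import *
look('w2.png',['picker_grip'])"
```

```text
time_s: 3.35
eef_pos: [0.4687, -0.3151, 0.1405]
eef_rot: [-0.0, 0.989, 0.145, -0.0]
wrist_force: [-0.5, 0.1, 1.1]
opening: 0.997
cam [ 0.541 -0.294  0.305] z [-0.28 -0.08 -0.95]
picker_grip [(0.98, [0.4691, -0.3147, 0.1583], [276.0, 262.0])]
```

```bash
python3 -m pendant '[[[0,0,0,0,15],[0,0,0,0,10],[0,0,0,0,10],[0,0,0,0,10],[0,0,0,0,10],[0,0,0,0,10],[0,0,0,0,10],[0,0,0,0,10]]]'
```

```text
time_s: 4.45
eef_pos: [0.4697, -0.315, 0.1414]
eef_rot: [0.0, 0.989, 0.145, 0.0]
wrist_force: [-0.8, 0.4, 5.5]
opening: 0.273
```

```bash
python3 -m pendant '[[[0,0,10,0,10],[0,0,30,0,10],[0,0,30,0,10],[0,0,30,0,10],[0,0,30,0,10],[0,0,30,0,10],[0,0,5,0,10],[0,0,0,0,10]]]'
python3 - <<'E'
from h import *
for cam in ["wrist","top"]:
    c=look(cam+'3.png',["picker_grip","picker_tip","head","socket_rim"],cam)
c=cv2.imread("pics/top3.png"); w=cv2.imread("pics/wrist3.png")
a=cv2.resize(c[85:195,205:355],(600,440),interpolation=2); cv2.imwrite("pics/c2.png",a)
E
```

```text
time_s: 5.45
eef_pos: [0.4691, -0.3144, 0.3049]
eef_rot: [-0.001, 0.989, 0.145, -0.0]
wrist_force: [0.5, 0.2, -2.2]
opening: 0.268
cam [ 0.541 -0.293  0.469] z [-0.28 -0.08 -0.96]
picker_grip [(0.97, [0.5997, -0.3543, 0.2153], [381.0, 53.0]), (0.61, [0.4695, -0.3123, 0.3225], [273.0, 261.0])]
picker_tip [(0.69, [0.4687, -0.3122, 0.1692], [274.0, 189.0])]
head []
socket_rim []
cam [0.305 0.021 1.008] z [ 0.12  0.   -0.99]
picker_grip [(0.56, [0.5981, -0.3494, 0.214], [455.0, 115.0])]
picker_tip [(0.82, [0.599, -0.353, -0.0026], [422.0, 144.0]), (0.46, [0.4708, -0.3145, 0.1665], [435.0, 179.0])]
head [(0.85, [0.5911, 0.0257, 0.0052], [278.0, 150.0]), (0.34, [0.5712, -0.0553, 0.0607], [311.0, 150.0])]
socket_rim [(0.68, [0.5908, 0.0249, 0.0054], [279.0, 150.0]), (0.65, [0.5735, -0.051, 0.064], [310.0, 149.0])]
```

View pics/wrist3.png

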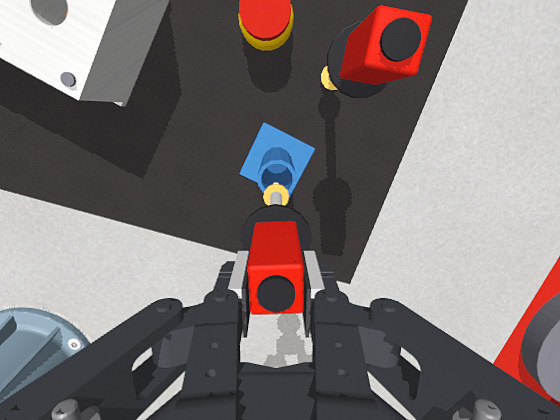

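View pics/c2.png

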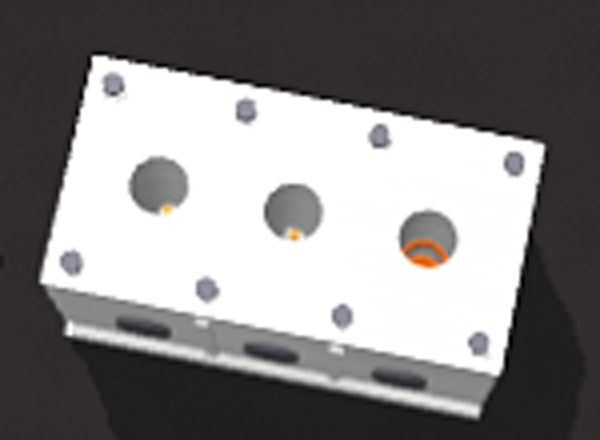

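Run:
```python
from h import *
c=imaging.camera("top"); im=c["img"]
for u in [(159,185),(293,212),(428,239)]:
    print(onplane(c,(u[0]/4+205-.375,u[1]/4+85-.375),.115).round(4))
for u in [(95,56),(545,145),(42,283),(500,372)]:
    print("corner",onplane(c,(u[0]/4+205-.375,u[1]/4+85-.375),.115).round(4))
# subpixel well fits: dark/coloured blob in white top
g=im.min(2).astype(np.uint8); m=((g<150)*255).astype(np.uint8)
for u in [(245,131),(278,138),(312,145)]:
    lab=cv2.connectedComponentsWithStats(m)[1]; l=lab[u[1],u[0]]
    k=cv2.findContours((lab==l).astype(np.uint8),0,1)[0][0]; e=cv2.fitEllipse(k); print(e, onplane(c,e[0],.115).round(4))
```

```text
[0.6077 0.1033 0.115 ]
[0.589  0.0256 0.115 ]
[ 0.5706 -0.0521  0.115 ]
corner [0.6883 0.1402 0.115 ]
corner [ 0.6256 -0.1229  0.115 ]
corner [0.551 0.172 0.115]
corner [ 0.4909 -0.0904  0.115 ]
((244.14353942871094, 130.84695434570312), (12.447051048278809, 13.361068725585938), 68.9898452758789) [0.6077 0.1039 0.115 ]
((277.6360168457031, 137.0138702392578), (12.315366744995117, 13.381366729736328), 91.8062515258789) [0.5905 0.0262 0.115 ]
((311.3614807128906, 144.29794311523438), (13.085074424743652, 13.400185585021973), 145.5343017578125) [ 0.5708 -0.0515  0.115 ]
```

```bash
python3 -m pendant '[[[7,18,0,0,10],[15,38,0,0,10],[18,46,0,0,10],[18,46,0,0,10],[18,46,0,0,10],[15,38,0,0,10],[11,30,0,0,10],[0,0,0,0,10]]]'
python3 - <<'E'
from h import *
for cam in ["wrist","top","side"]:
    c=look(cam+'4.png',["picker_grip","picker_tip","socket_rim"],cam)
    print("well mouth/rim px", proj(c,[[.5708,-.052,.115],[.5708,-.052,.064]]).round(1).tolist())
    if cam=="side": r=cv2.resize(c["img"][120:270,150:350],(800,600),interpolation=2); cv2.imwrite("pics/c3.png",r[:,:,::-1])
E
```

```text
time_s: 7.0
eef_pos: [0.5717, -0.0493, 0.306]
eef_rot: [-0.0, 0.989, 0.147, 0.0]
wrist_force: [0.0, -1.3, -1.8]
opening: 0.269
cam [ 0.643 -0.028  0.47 ] z [-0.28 -0.08 -0.96]
picker_grip [(0.55, [0.5741, -0.0492, 0.3255], [277.0, 260.0])]
picker_tip [(0.83, [0.5708, -0.0491, 0.1719], [276.0, 191.0]), (0.63, [0.5988, -0.3625, 0.0166], [482.0, 208.0])]
socket_rim [(0.62, [0.5685, -0.0541, 0.0656], [279.0, 173.0])]
well mouth/rim px [[278.4, 179.4], [278.2, 171.1]]
cam [0.305 0.021 1.008] z [ 0.12  0.   -0.99]
picker_grip [(0.63, [0.5835, -0.5882, 0.0193], [513.0, 146.0])]
picker_tip [(0.96, [0.5921, -0.3759, 0.0508], [438.0, 141.0])]
socket_rim []
well mouth/rim px [[311.6, 144.3], [310.1, 150.3]]
cam [-0.113  0.852  0.846] z [ 0.45 -0.68 -0.58]
picker_grip [(0.76, [0.5856, -0.582, 0.0344], [333.0, 126.0]), (0.74, [0.5759, -0.0555, 0.323], [239.0, 104.0])]
picker_tip [(0.91, [0.5912, -0.3622, 0.0121], [298.0, 160.0]), (0.84, [0.571, -0.0552, 0.1755], [244.0, 159.0])]
socket_rim []
well mouth/rim px [[244.3, 180.0], [245.2, 196.3]]
```

View pics/wrist4.png

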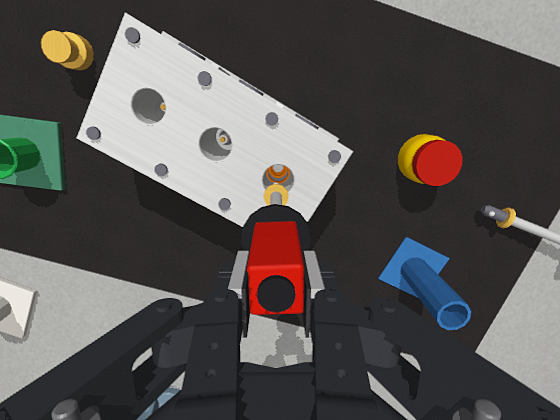

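View pics/c3.png

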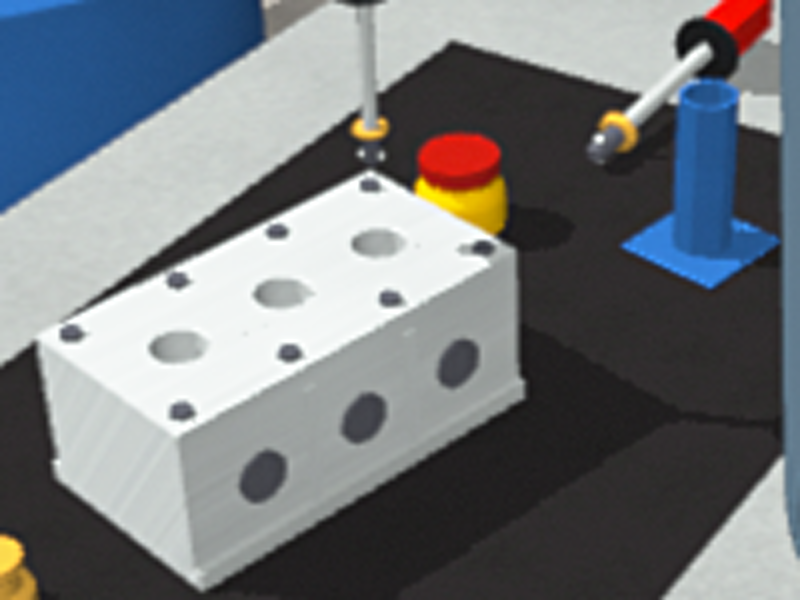

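The decoy tall picker has toppled. The networks' readings had it drifting in -y before I moved away, so it likely fell by itself. I'll compute the tip's position against the well by triangulating the flange.

Run:
```python
from h import *
from scipy.optimize import least_squares
s=imaging.camera("side"); w=imaging.camera("wrist")
def blob(c,box):
    x0,x1,y0,y1=box; im=c["img"][y0:y1,x0:x1]; h=cv2.cvtColor(im,cv2.COLOR_RGB2HSV)
    m=(h[...,0]>12)&(h[...,0]<32)&(h[...,1]>110)&(h[...,2]>100)
    v,u=np.nonzero(m); print(m.sum(),(u.min()+x0,u.max()+x0,v.min()+y0,v.max()+y0)); return np.array([(u.min()+u.max())/2+x0,(v.min()+v.max())/2+y0])
a=blob(s,(230,255,140,160)); b=blob(w,(260,292,183,205))
print(a,b)
z=.306+.0187-.153+.0245
for n,c,p in (("side",s,a),("wrist",w,b)): print(n,onplane(c,p,z).round(4))
r=least_squares(lambda P:np.r_[proj(s,P)[0]-a,proj(w,P)[0]-b],[.5717,-.049,z]); print(r.x.round(4),r.fun.round(2))
# well mouth dark ellipse in side & wrist
for n,c,u in (("side",s,(244,180)),("wrist",w,(268,181))):
    g=c["img"].min(2); m=(g<(175 if n=="side" else 150)).astype(np.uint8)
    lab,st,ce=cv2.connectedComponentsWithStats(m)[1:]; l=lab[u[1],u[0]]; x,y,ww,hh,_=st[l]; print(n,st[l],onplane(c,(x+ww/2-.5,y+hh/2-.5),.115).round(4))
print(monitor.get_obs()["eef_pos"])
```

```text
35 (np.int64(237), np.int64(246), np.int64(149), np.int64(154))
273 (np.int64(264), np.int64(287), np.int64(184), np.int64(204))
[241.5 151.5] [275.5 194. ]
side [ 0.5763 -0.0547  0.1962]
wrist [ 0.5737 -0.0516  0.1962]
[ 0.5742 -0.0514  0.1983] [-0.11  0.04  0.02  0.04]
side [238 178  11   6  56] [ 0.5723 -0.0484  0.115 ]
wrist [     0      0    560    420 174059] [ 0.5364 -0.0674  0.115 ]
[ 0.5714046  -0.0529179   0.30590755]
```

```bash
python3 -m pendant '[[[-1,0,-12,0,10],[0,0,-20,0,10],[0,0,-20,0,10],[0,0,-20,0,10],[0,0,-14,0,10],[0,0,-8,0,10],[0,0,-3,0,10],[0,0,0,0,10]]]'
python3 - <<'E'
from h import *
for cam in ["wrist","side"]:
    c=look(cam+'5.png',["picker_tip","socket_rim"],cam)
print(monitor.get_obs())
E
```

```text
time_s: 8.7
eef_pos: [0.5707, -0.0528, 0.2092]
eef_rot: [0.0, 0.989, 0.145, 0.0]
wrist_force: [0.0, -0.4, -1.9]
opening: 0.27
cam [ 0.642 -0.031  0.373] z [-0.28 -0.08 -0.96]
picker_tip [(0.84, [0.5944, -0.3598, 0.0152], [525.0, 231.0]), (0.72, [0.569, -0.0533, 0.0755], [276.0, 192.0])]
socket_rim [(0.41, [0.5687, -0.0533, 0.0651], [276.0, 190.0]), (0.3, [0.5868, 0.0271, 0.0113], [212.0, 143.0])]
cam [-0.113  0.852  0.846] z [ 0.45 -0.68 -0.58]
picker_tip [(0.88, [0.5751, -0.0516, 0.0732], [244.0, 193.0]), (0.68, [0.5917, -0.365, 0.007], [299.0, 161.0])]
socket_rim []
{'time_s': 9.0, 'q': array([-2.99227417e-01,  1.76433385e-01,  1.61316729e+00,  1.64375274e-05,
        1.35117250e+00,  9.79788352e-01]), 'dq': array([-1.35029115e-04,  2.82647518e-03,  1.93478699e-03, -5.75287237e-04,
       -8.89098152e-05, -1.54528712e-03]), 'joint_efforts': array([-8.90352821e-04, -4.53045702e+01, -3.60833538e+01,  2.04106982e-03,
       -7.20952026e-03, -2.43987188e-05]), 'eef_pos': array([ 0.57067036, -0.05276244,  0.20935727]), 'eef_rot': array([1.69178615e-04, 9.89377052e-01, 1.45371528e-01, 3.73268287e-04]), 'wrist_force': array([-1.17631175,  0.46287765, -2.28524091]), 'torque': array([ 0.00583745,  0.00514973, -0.0040462 ]), 'opening': 0.26708812800720444}
```

```bash
python3 -m pendant '[[[0,0,-4,0,10],[0,0,-4,0,10],[0,0,-4,0,10],[0,0,-4,0,10],[0,0,-4,0,10],[0,0,-4,0,10],[0,0,-2,0,10],[0,0,0,0,10]]]'
```

```text
time_s: 10.0
eef_pos: [0.5704, -0.0527, 0.1827]
eef_rot: [-0.0, 0.989, 0.145, -0.0]
wrist_force: [-0.8, -0.1, -2.0]
opening: 0.269
```

```bash
python3 -m pendant '[[[0,0,-2,0,10],[0,0,-2,0,10],[0,0,-2,0,10],[0,0,-2,0,10],[0,0,0,0,10]]]'
```

```text
time_s: 10.62
eef_pos: [0.5703, -0.0526, 0.1746]
eef_rot: [-0.0, 0.989, 0.145, -0.0]
wrist_force: [0.8, -0.3, -2.1]
opening: 0.268
```

```bash
python3 -m pendant '[[[0,0,-2,0,10],[0,0,-2,0,10],[0,0,0,0,10]]]'
```

```text
time_s: 11.0
eef_pos: [0.5702, -0.0527, 0.1706]
eef_rot: [-0.0, 0.989, 0.145, -0.0]
wrist_force: [0.1, 0.3, -1.3]
opening: 0.27
```

```bash
python3 -m pendant '[[[0,0,-2,0,10],[0,0,-1,0,10],[0,0,0,0,10]]]'
```

```text
time_s: 11.38
eef_pos: [0.5703, -0.0527, 0.1677]
eef_rot: [-0.0, 0.989, 0.145, -0.0]
wrist_force: [-0.3, 0.1, -1.3]
opening: 0.269
```

```bash
python3 -m pendant '[[[0,0,-2,0,10],[0,0,-1,0,10],[0,0,0,0,10]]]'
```

```text
time_s: 11.75
eef_pos: [0.5704, -0.0527, 0.1648]
eef_rot: [-0.0, 0.989, 0.145, -0.0]
wrist_force: [-0.1, 0.7, -2.1]
opening: 0.271
```

```bash
python3 -m pendant '[[[0,0,-2,0,10],[0,0,-1,0,10],[0,0,0,0,10]]]'
```

```text
time_s: 12.12
eef_pos: [0.5704, -0.0527, 0.1618]
eef_rot: [-0.0, 0.989, 0.145, -0.0]
wrist_force: [-0.0, 0.5, -2.5]
opening: 0.265
```

```bash
python3 -m pendant '[[[0,0,-1,0,10],[0,0,-1,0,10],[0,0,-1,0,10],[0,0,0,0,10]]]'
```

```text
time_s: 12.62
eef_pos: [0.5702, -0.0528, 0.1588]
eef_rot: [0.0, 0.989, 0.145, -0.0]
wrist_force: [-0.8, 0.1, -1.8]
opening: 0.271
```

```bash
python3 -m pendant '[[[0,0,-1,0,10],[0,0,-1,0,10],[0,0,0,0,10]]]'
```

```text
time_s: 13.0
eef_pos: [0.5706, -0.0527, 0.157]
eef_rot: [0.0, 0.989, 0.145, 0.0]
wrist_force: [-1.2, -0.1, 1.1]
opening: 0.271
```

```bash
python3 -m pendant '[[[0,0,-1,0,10],[0,0,-1,0,10],[0,0,0,0,10]]]'
```

```text
time_s: 13.38
eef_pos: [0.5702, -0.0525, 0.1542]
eef_rot: [-0.0, 0.989, 0.145, -0.0]
wrist_force: [-0.2, 0.2, -2.3]
opening: 0.274
```

```bash
python3 -m pendant '[[[0,0,-1,0,10],[0,0,-1,0,10],[0,0,0,0,10]]]'
```

```text
time_s: 13.75
eef_pos: [0.5703, -0.0527, 0.1526]
eef_rot: [-0.0, 0.989, 0.145, -0.0]
wrist_force: [-0.0, -0.3, -2.4]
opening: 0.269
```

```bash
python3 -m pendant '[[[0,0,-1,0,10],[0,0,0,0,10]]]'
```

```text
time_s: 14.0
eef_pos: [0.5704, -0.0527, 0.1518]
eef_rot: [-0.0, 0.989, 0.145, -0.0]
wrist_force: [0.6, 0.0, -2.8]
opening: 0.272
```

```bash
python3 -m pendant '[[[0,0,-1,0,10],[0,0,0,0,10]]]'
```

```text
time_s: 14.25
eef_pos: [0.5705, -0.0527, 0.151]
eef_rot: [0.0, 0.989, 0.145, 0.0]
wrist_force: [0.1, 0.1, -2.1]
opening: 0.272
```

```bash
python3 -m pendant '[[[0,0,-1,0,10],[0,0,0,0,10]]]'
```

```text
time_s: 14.5
eef_pos: [0.5704, -0.0527, 0.1499]
eef_rot: [-0.0, 0.989, 0.145, -0.0]
wrist_force: [-0.4, 0.7, -1.2]
opening: 0.272
```

```bash
python3 -m pendant '[[[0,0,-1,0,10],[0,0,0,0,10]]]'
```

```text
time_s: 14.75
eef_pos: [0.5704, -0.0527, 0.1488]
eef_rot: [-0.0, 0.989, 0.145, -0.0]
wrist_force: [-0.1, -0.8, -1.7]
opening: 0.268
```

```bash
python3 -m pendant '[[[0,0,-1,0,10],[0,0,0,0,10]]]'
```

```text
time_s: 15.0
eef_pos: [0.5705, -0.0527, 0.148]
eef_rot: [0.0, 0.989, 0.145, 0.0]
wrist_force: [0.5, -0.2, -0.9]
opening: 0.266
```

```bash
python3 -m pendant '[[[0,0,-0.5,0,10],[0,0,0,0,10]]]'
```

```text
time_s: 15.25
eef_pos: [0.5707, -0.0528, 0.1478]
eef_rot: [0.0, 0.989, 0.145, 0.0]
wrist_force: [-0.6, -0.6, 1.6]
opening: 0.271
```

Contact is starting at the predicted flange depth.

```bash
python3 -m pendant '[[[0,0,-0.5,0,10],[0,0,0,0,10]]]'
```

```text
time_s: 15.5
eef_pos: [0.571, -0.0528, 0.1477]
eef_rot: [0.0, 0.989, 0.145, 0.001]
wrist_force: [-0.7, 0.8, 5.3]
opening: 0.272
```

```bash
python3 -m pendant '[[[0,0,-0.5,0,10],[0,0,0,0,10]]]'
```

```text
time_s: 15.75
eef_pos: [0.5712, -0.0529, 0.1476]
eef_rot: [0.0, 0.989, 0.145, 0.001]
wrist_force: [-1.0, 0.7, 7.3]
opening: 0.272
```

```bash
python3 -m pendant '[[[0,0,-0.5,0,10],[0,0,0,0,10]]]'
```

```text
time_s: 16.0
eef_pos: [0.5714, -0.0529, 0.1475]
eef_rot: [0.0, 0.989, 0.145, 0.001]
wrist_force: [-1.8, 0.9, 9.2]
opening: 0.271
```

```bash
python3 -m pendant '[[[0,0,3,0,10],[0,0,8,0,10],[0,0,8,0,10],[0,0,8,0,10],[0,0,8,0,10],[0,0,0,0,10],[0,0,0,0,10]]]'
```

```text
time_s: 16.88
eef_pos: [0.5703, -0.0527, 0.1808]
eef_rot: [-0.0, 0.989, 0.145, -0.0]
wrist_force: [-0.9, 0.8, -3.2]
opening: 0.271
```

```bash
python3 -m pendant '[[[0,0,12,0,10],[0,0,20,0,10],[0,0,24,0,10],[0,0,24,0,10],[0,0,24,0,10],[0,0,20,0,10],[0,0,8,0,10],[0,0,0,0,10]]]'
python3 - <<'E'
from h import *
for cam in ["side","wrist"]:
    c=look(cam+'6.png',["socket_center","socket_rim","picker_tip","cup_floor"],cam)
    if cam=="side": a=c["img"][90:270,130:310]
    else: b=c["img"][110:290,190:370]
cv2.imwrite("pics/c6.png",cv2.resize(np.hstack([a,b])[:,:,::-1],(800,400),interpolation=2))
E
```

```text
time_s: 17.88
eef_pos: [0.5706, -0.0527, 0.3134]
eef_rot: [0.0, 0.989, 0.145, 0.0]
wrist_force: [-0.5, 0.5, -2.8]
opening: 0.273
cam [-0.113  0.852  0.846] z [ 0.45 -0.68 -0.58]
socket_center [(0.71, [0.6411, -0.2474, -0.0023], [265.0, 176.0]), (0.54, [0.5748, -0.0519, 0.2002], [241.0, 151.0])]
socket_rim [(0.81, [0.5742, -0.054, 0.225], [241.0, 142.0])]
picker_tip [(0.6, [0.5923, -0.3662, 0.01], [299.0, 159.0])]
cup_floor [(0.96, [0.4786, 0.3006, 0.0127], [187.0, 308.0]), (0.9, [0.2064, 0.3282, 0.009], [288.0, 376.0]), (0.75, [0.6294, 0.3897, 0.0113], [106.0, 308.0])]
cam [ 0.642 -0.031  0.476] z [-0.29 -0.08 -0.95]
socket_center [(0.93, [0.5741, -0.0536, 0.1953], [279.0, 191.0]), (0.73, [0.5711, -0.0519, 0.3328], [276.0, 264.0])]
socket_rim [(0.93, [0.5713, -0.0546, 0.2262], [279.0, 204.0])]
picker_tip [(0.95, [0.569, -0.0518, 0.1765], [275.0, 190.0]), (0.88, [0.5905, -0.3607, 0.0103], [473.0, 207.0])]
cup_floor [(0.57, [0.4805, 0.303, 0.011], [25.0, 151.0])]
```

View pics/c6.png

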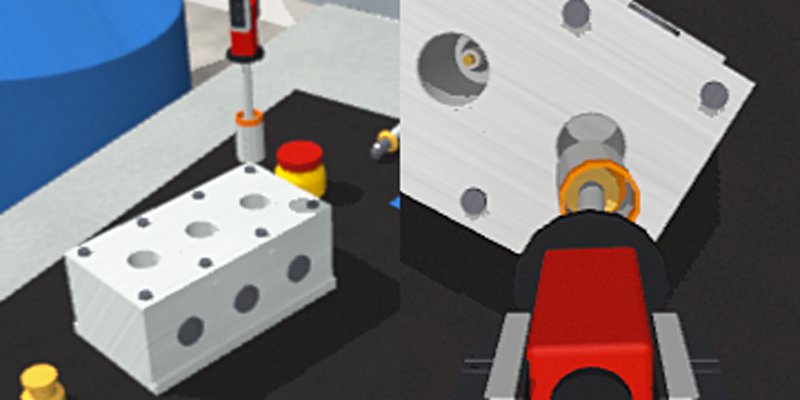

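```bash
python3 -m pendant '[[[-2,8,0,0,10],[-5,18,0,0,10],[-7,28,0,0,10],[-8,30,0,0,10],[-8,30,0,0,10],[-8,30,0,0,10],[-8,30,0,0,10],[-8,30,0,0,10]]]'
python3 -m pendant '[[[-8,30,0,0,10],[-8,30,0,0,10],[-8,30,0,0,10],[-6,25,0,0,10],[-5,20,0,0,10],[-3,12,0,0,10],[0,2,0,0,10],[0,0,0,0,10]]]'
python3 - <<'E'
from h import *
for cam in ["side","top","wrist"]:
    c=look(cam+'7.png',["socket_center","socket_rim","picker_tip","cup_floor"],cam)
    if cam=="side": a=c["img"][190:370,90:270]
    if cam=="wrist": b=c["img"][110:290,190:370]
cv2.imwrite("pics/c7.png",cv2.resize(np.hstack([a,b])[:,:,::-1],(800,400),interpolation=2))
print(monitor.get_obs()["eef_pos"])
E
```

```text
time_s: 19.38
eef_pos: [0.5153, 0.1535, 0.3131]
eef_rot: [-0.0, 0.989, 0.146, 0.0]
wrist_force: [0.1, -0.2, -2.3]
opening: 0.269
time_s: 20.38
eef_pos: [0.4784, 0.3001, 0.3129]
eef_rot: [0.0, 0.989, 0.145, -0.0]
wrist_force: [-0.4, -0.6, -3.1]
opening: 0.271
cam [-0.113  0.852  0.846] z [ 0.45 -0.68 -0.58]
socket_center [(0.66, [0.5901, 0.0268, 0.0016], [223.0, 228.0]), (0.56, [0.4788, 0.3013, 0.1969], [176.0, 243.0])]
socket_rim [(0.67, [0.4822, 0.3011, 0.2249], [173.0, 231.0])]
picker_tip [(0.81, [0.5922, -0.3627, 0.0117], [298.0, 159.0])]
cup_floor [(0.98, [0.4808, 0.2993, 0.0109], [186.0, 308.0]), (0.97, [0.631, 0.3912, 0.0117], [105.0, 308.0]), (0.84, [0.2062, 0.3269, 0.0063], [289.0, 376.0]), (0.56, [0.4813, 0.3028, 0.223], [173.0, 232.0])]
cam [0.305 0.021 1.008] z [ 0.12  0.   -0.99]
socket_center []
socket_rim [(0.71, [0.4864, 0.3007, 0.2234], [143.0, 174.0])]
picker_tip [(0.88, [0.5929, -0.3641, 0.0115], [428.0, 145.0]), (0.68, [0.4766, 0.3002, 0.1753], [151.0, 184.0])]
cup_floor [(0.92, [0.2064, 0.3239, 0.0085], [163.0, 304.0]), (0.64, [0.6292, 0.3895, 0.0039], [140.0, 140.0]), (0.59, [0.4809, 0.3025, 0.0118], [171.0, 194.0])]
cam [0.55  0.322 0.477] z [-0.28 -0.08 -0.96]
socket_center []
socket_rim [(0.9, [0.4842, 0.304, 0.227], [274.0, 197.0])]
picker_tip [(0.78, [0.4789, 0.2983, 0.1771], [278.0, 190.0])]
cup_floor [(0.67, [0.4804, 0.3037, 0.0117], [274.0, 160.0])]
[0.47843303 0.30029538 0.31289758]
```

View pics/c7.png

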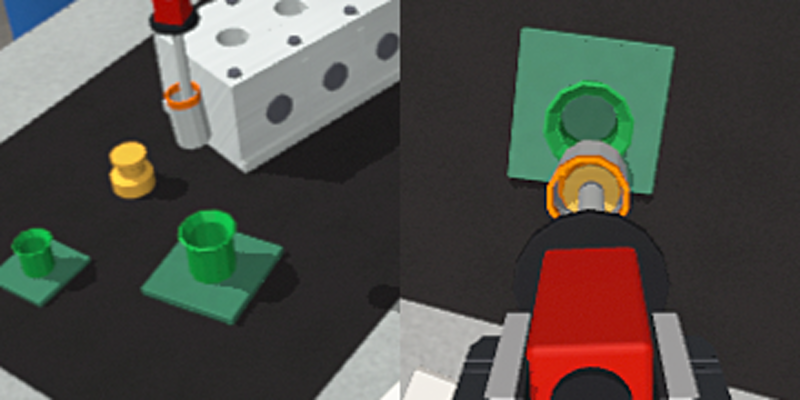

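```bash
python3 -m pendant '[[[1,1,-12,0,10],[0.5,0,-20,0,10],[0,0,-22,0,10],[0,0,-22,0,10],[0,0,-16,0,10],[0,0,-8,0,10],[0,0,0,0,10],[0,0,0,0,10]]]'
python3 - <<'E'
from h import *
for cam in ["side","wrist"]:
    c=look(cam+'8.png',["socket_center","socket_rim","picker_tip","cup_floor"],cam)
    if cam=="side": a=c["img"][230:350,130:250]
    if cam=="wrist": b=c["img"][130:250,215:335]
cv2.imwrite("pics/c8.png",cv2.resize(np.hstack([a,b])[:,:,::-1],(800,400),interpolation=2))
print(monitor.get_obs()["eef_pos"])
E
```

```text
time_s: 22.12
eef_pos: [0.4805, 0.3015, 0.2138]
eef_rot: [-0.0, 0.989, 0.145, 0.001]
wrist_force: [0.1, -0.7, -2.7]
opening: 0.267
cam [-0.113  0.852  0.846] z [ 0.45 -0.68 -0.58]
socket_center [(0.86, [0.4806, 0.3028, 0.0999], [181.0, 279.0])]
socket_rim [(0.9, [0.484, 0.3039, 0.1278], [177.0, 269.0]), (0.63, [0.4806, 0.3013, 0.0137], [186.0, 308.0])]
picker_tip [(0.7, [0.5908, -0.3629, 0.0109], [298.0, 160.0])]
cup_floor [(0.76, [0.4799, 0.3017, 0.0105], [186.0, 309.0]), (0.72, [0.2062, 0.3295, 0.0064], [288.0, 377.0])]
cam [0.552 0.323 0.378] z [-0.28 -0.08 -0.96]
socket_center [(0.73, [0.4843, 0.3004, 0.099], [279.0, 192.0])]
socket_rim [(0.56, [0.4802, 0.3043, 0.1296], [273.0, 204.0])]
picker_tip [(0.79, [0.4812, 0.3023, 0.0806], [276.0, 189.0])]
cup_floor [(0.7, [0.4803, 0.3056, 0.0116], [273.0, 175.0]), (0.69, [0.6259, 0.3926, 0.009], [232.0, 16.0])]
[0.47994258 0.30132483 0.21296563]
```

View pics/c8.png

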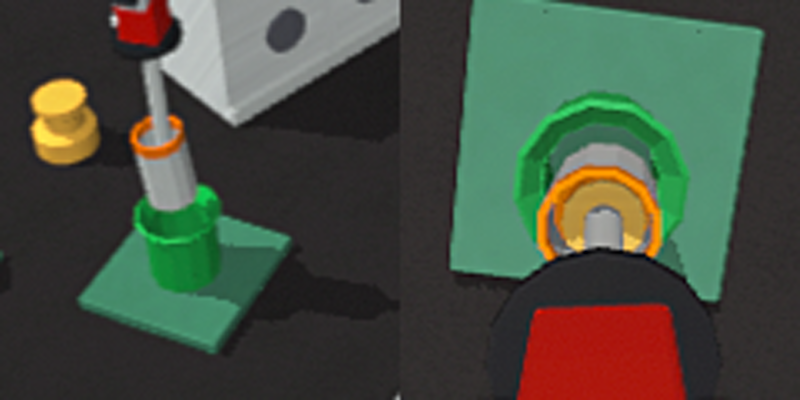

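```bash
python3 -m pendant '[[[0,0,-4,0,10],[0,0,-4,0,10],[0,0,-4,0,10],[0,0,-4,0,10],[0,0,0,0,10]]]'
```

```text
time_s: 23.25
eef_pos: [0.4796, 0.3012, 0.1963]
eef_rot: [0.0, 0.989, 0.145, -0.0]
wrist_force: [-1.2, 0.5, -1.9]
opening: 0.268
```

```bash
python3 -m pendant '[[[0,0,-3,0,10],[0,0,-3,0,10],[0,0,-3,0,10],[0,0,0,0,10]]]'
```

```text
time_s: 23.75
eef_pos: [0.4797, 0.3012, 0.1875]
eef_rot: [0.0, 0.989, 0.145, -0.0]
wrist_force: [0.1, 0.0, -3.2]
opening: 0.267
```

```bash
python3 -m pendant '[[[0,0,-3,0,10],[0,0,-3,0,10],[0,0,-3,0,10],[0,0,0,0,10]]]'
```

```text
time_s: 24.25
eef_pos: [0.4797, 0.3012, 0.1785]
eef_rot: [0.0, 0.989, 0.145, -0.0]
wrist_force: [0.1, 0.0, -2.5]
opening: 0.271
```

```bash
python3 -m pendant '[[[0,0,-3,0,10],[0,0,-3,0,10],[0,0,-3,0,10],[0,0,0,0,10]]]'
```

```text
time_s: 24.75
eef_pos: [0.4797, 0.3012, 0.1695]
eef_rot: [0.0, 0.989, 0.145, -0.0]
wrist_force: [0.7, -0.4, -2.5]
opening: 0.27
```

```bash
python3 -m pendant '[[[0,0,-3,0,10],[0,0,-3,0,10],[0,0,-3,0,10],[0,0,0,0,10]]]'
```

```text
time_s: 25.25
eef_pos: [0.4797, 0.3012, 0.1605]
eef_rot: [0.0, 0.989, 0.145, -0.0]
wrist_force: [0.5, -0.5, -2.2]
opening: 0.271
```

```bash
python3 -m pendant '[[[0,0,-3,0,10],[0,0,-3,0,10],[0,0,-2,0,10],[0,0,0,0,10]]]'
```

```text
time_s: 25.75
eef_pos: [0.4798, 0.3012, 0.1526]
eef_rot: [0.0, 0.989, 0.145, -0.0]
wrist_force: [-0.0, -0.3, -2.5]
opening: 0.273
```

```bash
python3 -m pendant '[[[0,0,-2,0,10],[0,0,-2,0,10],[0,0,0,0,10]]]'
```

```text
time_s: 26.12
eef_pos: [0.4799, 0.3013, 0.1488]
eef_rot: [-0.0, 0.989, 0.145, -0.0]
wrist_force: [-0.4, 0.1, -1.8]
opening: 0.27
```

```bash
python3 -m pendant '[[[0,0,-1,0,10],[0,0,-1,0,10],[0,0,0,0,10]]]'
```

```text
time_s: 26.5
eef_pos: [0.4799, 0.3013, 0.1468]
eef_rot: [0.0, 0.989, 0.145, -0.0]
wrist_force: [-1.2, -0.6, -1.4]
opening: 0.268
```

```bash
python3 -m pendant '[[[0,0,-1,0,10],[0,0,0,0,10]]]'
```

```text
time_s: 26.75
eef_pos: [0.48, 0.3013, 0.146]
eef_rot: [-0.0, 0.989, 0.145, 0.0]
wrist_force: [-0.1, -0.2, -1.2]
opening: 0.273
```

```bash
python3 -m pendant '[[[0,0,-0.5,0,10],[0,0,0,0,10]]]'
```

```text
time_s: 27.0
eef_pos: [0.4802, 0.3014, 0.1458]
eef_rot: [-0.0, 0.989, 0.145, 0.0]
wrist_force: [-0.3, -0.2, 1.8]
opening: 0.274
```

```bash
python3 -m pendant '[[[0,0,-0.5,0,10],[0,0,0,0,10],[0,0,0,0,30],[0,0,0,0,30],[0,0,0,0,45],[0,0,0,0,85],[0,0,0,0,85],[0,0,0,0,85]]]'
python3 - <<'E'
from h import *
for cam in ["side","wrist"]:
    c=look(cam+'9.png',["socket_rim","picker_grip"],cam)
    if cam=="side": a=c["img"][200:350,110:260]
    if cam=="wrist": b=c["img"][150:350,180:380]
cv2.imwrite("pics/c9.png",np.hstack([cv2.resize(x[:,:,::-1],(400,400),interpolation=2) for x in(a,b)]))
E
```

```text
time_s: 28.0
eef_pos: [0.4799, 0.3013, 0.1449]
eef_rot: [-0.0, 0.989, 0.145, 0.0]
wrist_force: [0.4, 0.7, -0.6]
opening: 0.993
cam [-0.113  0.852  0.846] z [ 0.45 -0.68 -0.58]
socket_rim [(0.65, [0.4822, 0.3033, 0.0646], [182.0, 291.0])]
picker_grip [(0.98, [0.5871, -0.5812, 0.037], [332.0, 125.0]), (0.69, [0.4837, 0.2994, 0.164], [177.0, 254.0])]
cam [0.552 0.323 0.309] z [-0.28 -0.08 -0.96]
socket_rim [(0.77, [0.4805, 0.304, 0.0627], [273.0, 204.0])]
picker_grip [(0.85, [0.4772, 0.3037, 0.1647], [270.0, 268.0])]
```

View pics/c9.png

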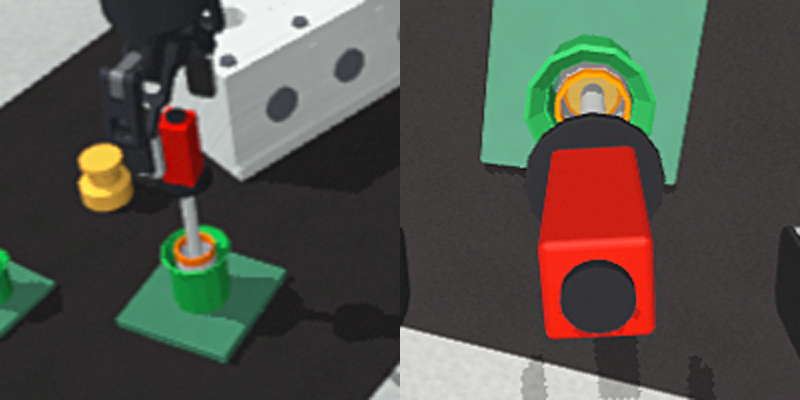

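Seated: the rim reads about 0.063 m and the picker stands free between the open fingers. I'll retreat straight up.

```bash
python3 -m pendant '[[[0,0,8,0,85],[0,0,20,0,85],[0,0,25,0,85],[0,0,30,0,85],[0,0,30,0,85],[0,0,20,0,85],[0,0,0,0,85],[0,0,0,0,85]]]'
python3 - <<'E'
from h import *
c=look('side10.png',["socket_rim","picker_grip","tin","coupling"],"side")
c=look('wrist10.png',["socket_rim","picker_grip"],"wrist")
o=monitor.get_obs(); print(o["time_s"],o["eef_pos"],o["wrist_force"])
E
```

```text
time_s: 29.3
eef_pos: [0.4795, 0.3011, 0.2771]
eef_rot: [0.0, 0.989, 0.145, -0.001]
wrist_force: [-0.6, -0.1, 0.8]
opening: 0.991
cam [-0.113  0.852  0.846] z [ 0.45 -0.68 -0.58]
socket_rim [(0.53, [0.4789, 0.3018, 0.0598], [184.0, 293.0]), (0.47, [0.4796, 0.3005, 0.1643], [178.0, 255.0])]
picker_grip [(0.88, [0.4796, 0.2995, 0.1626], [178.0, 255.0]), (0.87, [0.5884, -0.5793, 0.0382], [332.0, 125.0]), (0.2, [0.479, 0.3017, 0.0086], [187.0, 310.0])]
tin []
coupling [(0.71, [0.6324, 0.2506, -0.0004], [151.0, 273.0]), (0.24, [0.4803, 0.3028, 0.0337], [184.0, 302.0])]
cam [0.552 0.323 0.441] z [-0.29 -0.08 -0.95]
socket_rim [(0.41, [0.4826, 0.301, 0.0657], [277.0, 172.0])]
picker_grip [(0.65, [0.4774, 0.3014, 0.1662], [275.0, 198.0])]
29.7 [0.47980867 0.30124418 0.27748808] [-0.30028191 -0.17590229  0.30684329]
```

Both cameras put the rim and the handle upright over the cup, stable, and the gripper is clear.

```bash
python3 -c "
from bench import order
print(order.hand_in())"
```

```text
the job is handed in; nothing more can be done
None
```

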